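# Turn a tin lid over against the turning rail

## Robot

A 6-joint arm with a two-finger parallel gripper is mounted at the origin on the work surface. World frame = base frame: x ahead of the robot, y to its left, z up, the work surface at z = 0. Lengths are in m, angles in rad, forces in N, time in s.
With the tool pointing down it reaches from about 0.3 to 0.875 m from the base axis. Payload 6.4 kg.
Tool frame: the origin (TCP) lies midway between the tips of the shut fingers; the grasp point (between the pads) lies 19 mm behind it (ctrl.pinch_z is the distance from the TCP to the grasp point, in m); z points along the fingers, y is the line along which they close (so a half turn about z gives the same grasp; the last joint's range is limited). The gripper opens to 85 mm and grips with 20 to 120 N. Pads are 22 mm wide; open, the fingers measure 114 mm over their backs; the gripper's body (76 mm by 85 mm) begins 54 mm behind the grasp point. The pads swing forward as they close: fully open they stand 13 mm farther back than shut.
Start: joints at [-1.526, 0.181, 1.607, -0, 1.354, -0.206], TCP at [0.143, -0.557, 0.231] pointing down, gripper open.
Joint ranges: [-2.99, 2.99], [-0.89, 2.07], [0.3, 2.58], [-1.14, 4.28], [0, 2.63], [-3.12, 3.12]. Speed limits (rad/s): [2.57, 2.57, 3.01, 3.14, 3.14, 3.14].

## Interface

Orientations are given as a unit quaternion [w, x, y, z].
In Python, from bench import ctrl gives the robot as it stands.
- The arm moves only by the tool apply_moves, never from a script. Its argument "moves" is a list of rows, each an object with "jaw": the opening, from 0 (shut) to 1 (fully open); "offset": the shift along the tool's x, y, z in mm, a list of three; "rot": the turn, a rotation vector about the tool's x, y, z in degrees, a list of three. In form: [{"jaw": jaw, "offset": [dx, dy, dz], "rot": [ax, ay, az]}, ...]. A call has exactly 5 rows; each row shifts and turns the commanded pose from where the row before left it, along the tool's axes as they then stand; what a row does not reach is not made up. A row lasts 1/8 s, in which the tool goes at most 62.5 mm and 10.7 degrees, less where a joint would pass 70% of its speed; a pose out of reach is approached as far as the arm can. A call is refused whole if a number of a shift passes 62.5 or a number of a turn 10.7, either way. A call with a gripper value outside its range is refused whole. The fingers move at their own pace and stop on an object; the grip force is fixed at half the most. Time passes only in rows, so rows that do not move let the fingers close, or fill a call up. It gives the time, the measured TCP pose, the force, the opening and the grip force at its end, in the units of the state.
- ctrl.get_obs(): the state, without advancing time (a new reading comes with each control period).
- ctrl.camera(name): name is "side" or "top" or "wrist"; returns (picture, depth): 400x640x3 uint8, red, green, blue; 400x640 float32, m along the optical axis (not along the pixel's ray), 0 where there is no reading.
- ctrl.camera_params(name): a dict with "K" (3x3 intrinsics, pixels), "cam_to_world" (4x4, takes a point from camera to world coordinates); the wrist camera has in their place "mount" (4x4, takes a point from camera to tool coordinates, whose origin is the TCP and whose axes are the flange's). Camera axes: x right, y down, z forward; pixel columns grow to the right and rows downward; lengths in m; the calibration is good to about 2 mm. A picture is of the moment at which its call begins: read the wrist's pose just before it. camera_params takes no time and is no camera call.
- ctrl.hand_in(): hands the job in; it is judged then, once.
Trained networks look in the newest picture that a camera, given by its name, has taken for a name from the list of things; names that differ only in an ending like _2 or _b are one class to them, and where a whole thing is asked for, a point or a joint stands for the part that bears it (a point fixed in the world has none). Each returns a list of dicts, best first, with "score" (0 to 1); they miss things now and then, are a little off and sometimes report something else, mostly with a low value. They report only what shows in the picture. A call takes as long as a camera call. They do not tell look-alikes from the thing itself.
- ctrl.outline_of(camera, target): "region" (400x640 bool, what is visible of it) and "position" ([column, row] in pixels, amid what is visible of it).
The state is a dict: "time_s": time; "q": joint angles; "dq": joint speeds; "joint_efforts": joint torques, N m; "eef_pos": TCP position; "eef_rot": TCP orientation; "wrist_force": force on the tool from outside, world axes, zero at the start; "torque": the same for the moment, N m; "opening": opening from 0.0 (shut) to 1.0 (fully open); "grasp_force": force on a finger pad.
Only numpy, scipy, OpenCV 4.12 (cv2) and the standard library are available. Lean on these libraries where they do the work, as an engineer would, in place of code of your own. Each camera call takes 0.05 s, during which the arm holds its last target. There are 200 camera calls.

## Task

A rectangular tin lid lies on the packing table with its open side up, in front of the low white plastic-faced rail. Without gripping or lifting it, gently push it with the fingers against the rail until its leading edge climbs the rail and it stands up leaning on it, then tip its raised edge back over, away from the rail, so that it ends lying flat on the table, closed side up, in front of the rail. Leave the two jars and the tin where they are.

Things in the scene. Friction and masses are not known exactly. Their poses are not given: they have to be found in the camera images.
- rail: Fixed rail with a white, slippery plastic face, 240 mm long (its y), 56 mm high, face 6 mm thick. Origin on the table straight below the top edge of its working face; its x points away from the lid, to the rail's back. The face rises from the table at x = -36 mm, in three flats of 45, 60 and 75 degrees through x = -14 mm (22 mm up) and x = -5 mm (38 mm up) to the top edge at x = 0. A lid pushed squarely at it climbs and leans on the top edge.
- rail_top (a point): Middle of the rail's top edge, 56 mm above the table. Behind it (rail +x) are only a 4 mm thick base flange out to x = 50 mm and two gussets 42 mm high at y = +-110 mm. Friction on the rail is about 0.2, elsewhere about 0.6. Climbing takes only a few newtons; once the lid's near edge meets the rail's foot it leans at about 57 degrees and stops dead, and it stays leaning when let go.
- lid: Loose brass-coloured tin lid, a rigid rectangular pan 100 mm (its x) by 120 mm (its y) by 12 mm high, walls 3 mm, 0.08 to 0.17 kg. It starts open side up, 15 to 50 mm before the rail's foot, its x towards the rail within 9 degrees. Origin at the centre of its closed face's outside; z points out of the open side (up at the start, down once turned over).
- lid_center (a point): Centre of the lid, half-way through its 12 mm height (6 mm above the table when it lies flat, either way up).
- lid_near (a point): Middle of the lid's outer side that is away from the rail at the start (lid x = -50 mm), at half height.
- lid_far (a point): Middle of the lid's outer side that faces the rail at the start (lid x = +50 mm), at half height.
- jar_a_center (a point): Centre of a full, closed jam jar standing beside the work, 66 mm in diameter, 85 mm high (centre 42 mm up).
- jar_b_center (a point): Centre of the other jam jar, alike.
- tin_center (a point): Centre of the open rectangular tin standing beside the work, 94 x 114 x 60 mm high (centre 30 mm up).
There are look-alikes about, which are no part of the job. Several things look just like the lid: the one meant starts farthest to the robot's right.

How it is judged:
On the way:
1. the lid has been pushed up so that it stands leaning against the rail (tilted 40 to 100 degrees, its start-near edge still low) (angle between lid's own z axis and vertical between 0.7 and 1.75 rad and height (world z) of lid_near below 0.035 m and contact force between lid and rail above 0.02 N), for 0.2 s.
At the end, for the whole second after the job is handed in: The lid lies at rest flat on the table, closed side up (within 5 degrees), in front of the rail: its centre 60 to 250 mm before the rail's top edge and within 120 mm of the rail's middle sideways (angle between lid's own z axis and vertical above 3.05 rad and height (world z) of lid_center below 0.012 m and x of lid_center in the frame of rail between -0.25 and -0.06 m and y of lid_center in the frame of rail between -0.12 and 0.12 m and linear speed of lid below 0.02 m/s); the robot touches nothing.
It fails at once if the lid is lifted or carried: both its near and far edges more than 40 mm above the table at once (height (world z) of each of lid_near, lid_far above 0.04 m).
It fails at once if a jar moved more than 20 mm (distance of any of jar_a_center, jar_b_center from where it was at the start of the episode above 0.02 m).
It fails at once if the tin moved more than 20 mm (distance of tin_center from where it was at the start of the episode above 0.02 m).
It fails at once if the lid is gripped or pushed roughly: the fingers press on it with over 40 N (contact force between the fingers and lid above 40 N).
It fails at once if the arm or the gripper's body presses on the lid (contact force between the arm and lid above 3 N).
It also fails if it takes over 64 s, if anything falls off the work surface, if the arm or the gripper's body presses on something with over 40 N, if the wrist force passes 120 N, or if a joint passes its speed limit or range.

## Working session

There is one attempt and no reset: what is moved stays moved. The work goes in short steps, Python scripts to look and compute and a tool call to move; the robot and the scene stay as the last step left them, time stands still between calls to the robot, and variables do not carry over. Pictures are saved under pics/ and viewed, at most 10 in all, crops included, and the job is handed in when it is done.

Besides the shell and the picture viewer there is one more tool, called as name([rows], argument=value, ...), one row to a line, values as JSON. apply_moves: Moves the arm, as the interface text tells. Its arguments: {"type":"object","properties":{"moves":{"type":"array"}},"required":["moves"]}

```bash
mkdir -p pics; ls
python3 - <<'E'
from bench import ctrl
import cv2,numpy as np
o=ctrl.get_obs(); print(o)
for c in ("top","side"):
    im,d=ctrl.camera(c); cv2.imwrite(f"pics/{c}0.png",im[:,:,::-1]); np.savez(f"{c}0.npz",im=im,d=d)
    p=ctrl.camera_params(c); print(c,np.round(p["K"],1).tolist(),np.round(p["cam_to_world"],3).tolist())
    for t in ("lid","rail","jar_a_center","tin_center"):
        for r in ctrl.outline_of(c,t):
            m=r["region"]&(d>0); v,u=np.nonzero(m); z=d[m]
            P=np.linalg.inv(p["K"])@np.stack([u,v,np.ones_like(u)])*z
            P=(p["cam_to_world"]@np.vstack([P,np.ones(len(z))]))[:3]
            print(c,t,round(r["score"],2),np.round(r["position"]),m.sum(),np.round(np.median(P,1),3),np.round(np.percentile(P,[2,98],axis=1),3).tolist())
E
```

```text
pics
{'time_s': 0.0, 'q': array([-1.52629650e+00,  1.81550719e-01,  1.60799128e+00,  3.07288128e-05,
        1.35376948e+00, -2.06275555e-01]), 'dq': array([ 7.36817613e-05,  2.00128247e-03, -5.96590309e-04,  1.32042527e-03,
        8.62364724e-04,  6.61710656e-04]), 'joint_efforts': array([ 1.81745701e-03, -4.44867289e+01, -3.51332831e+01, -2.18539776e-04,
        9.15440643e-03, -2.62585473e-05]), 'eef_pos': array([ 0.14270502, -0.55645941,  0.23038678]), 'eef_rot': array([-8.55389849e-04,  9.92149306e-01,  1.25056047e-01,  8.43923041e-05]), 'wrist_force': array([0.63822186, 0.52142569, 0.38618346]), 'torque': array([ 0.00095746,  0.02278797, -0.00527604]), 'grasp_force': 0.0, 'opening': 1.0013119844935452}
top [[405.2, 0.0, 325.0], [0.0, 405.2, 195.5], [0.0, 0.0, 1.0]] [[-0.017, -0.984, 0.179, 0.435], [-1.0, 0.018, 0.003, 0.044], [-0.006, -0.179, -0.984, 0.96], [0.0, 0.0, 0.0, 1.0]]
top lid 0.92 [403. 239.] 2265 [ 0.505 -0.134  0.005] [[0.457, -0.192, 0.001], [0.556, -0.074, 0.015]]
top lid 0.91 [332. 124.] 1930 [0.787 0.024 0.005] [[0.728, -0.024, 0.001], [0.846, 0.072, 0.015]]
t
[... 702 characters left out ...]
2 [403. 223.] 1244 [0.791 0.027 0.004] [[0.728, -0.028, 0.001], [0.849, 0.079, 0.013]]
side lid 0.66 [244. 235.] 1397 [0.39  0.032 0.004] [[0.323, -0.033, 0.001], [0.456, 0.091, 0.013]]
side lid 0.64 [297. 277.] 1929 [ 0.507 -0.135  0.004] [[0.454, -0.196, 0.0], [0.557, -0.071, 0.013]]
side lid 0.64 [263. 197.] 941 [0.444 0.215 0.004] [[0.378, 0.143, 0.0], [0.509, 0.282, 0.014]]
side rail 0.81 [348. 276.] 3134 [ 0.613 -0.165  0.012] [[0.576, -0.259, 0.001], [0.664, -0.026, 0.056]]
side jar_a_center 0.66 [301. 337.] 2107 [ 0.491 -0.361  0.061] [[0.46, -0.373, 0.003], [0.523, -0.315, 0.087]]
side tin_center 0.6 [330. 207.] 1639 [0.617 0.079 0.034] [[0.568, 0.039, 0.002], [0.664, 0.158, 0.061]]
```

View pics/top0.png

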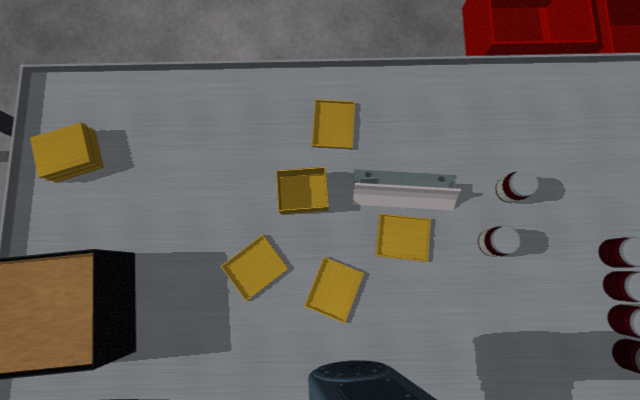

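View pics/side0.png

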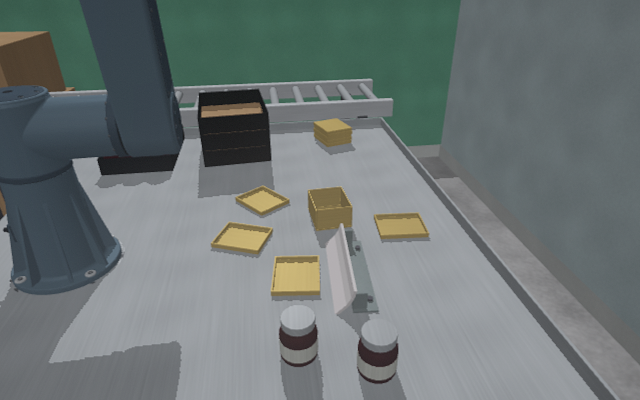

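```bash
cat > h.py <<'E'
from bench import ctrl
import cv2,numpy as np
from scipy.spatial.transform import Rotation as R
def cloud(c):
    im,d=ctrl.camera(c); p=ctrl.camera_params(c)
    v,u=np.nonzero(d>0); z=d[v,u]
    P=np.linalg.inv(p["K"])@np.stack([u,v,np.ones_like(u)])*z
    return im,((p["cam_to_world"]@np.vstack([P,np.ones(len(z))]))[:3]).T,im[v,u],(v,u)
def rect(Q):
    r=cv2.minAreaRect((Q[:,:2]*1000).astype(np.float32)); return np.round(r[0],1),np.round(r[1],1),round(r[2],1)
E
python3 - <<'E'
from h import *
for c in("top","side"):
    im,P,C,(v,u)=cloud(c)
    for r in ctrl.outline_of(c,"lid"):
        m=r["region"][v,u]; Q=P[m]; 
        if abs(np.median(Q[:,1])+.135)<.03: print(c,"lid",rect(Q[(Q[:,2]>.006)]))
    # rail top edge: high points within region
    for r in ctrl.outline_of(c,"rail"):
        m=r["region"][v,u]; Q=P[m]; print(c,"rail",rect(Q)); T=Q[Q[:,2]>.046]; print(" top",rect(T),len(T))
    B=P[(P[:,2]>.07)&(P[:,2]<.1)&(P[:,0]>.3)]
    n,l=0,None
    lab=cv2.partition if 0 else None
    g=np.zeros((1000,1200),np.uint8)
    ij=(B[:,:2]*1000).astype(int)
    ok=(ij[:,0]>0)&(ij[:,0]<1000)&(abs(ij[:,1])<600); ij=ij[ok]; g[ij[:,0],ij[:,1]+600]=255
    g=cv2.dilate(g,np.ones((9,9)))
    n,l,s,ce=cv2.connectedComponentsWithStats(g)
    for k in range(1,n):
        if s[k,4]>400: print(" tall",[s[k,1],s[k,1]+s[k,3]],[s[k,0]-600,s[k,0]+s[k,2]-600])
E
```

```text
top lid (array([ 505.7, -133.1]), array([121.2, 100.1]), 82.6)
top rail (array([ 621., -145.]), array([251.4,  88.1]), 86.8)
 top (array([ 617.3, -139.7]), array([237.6,  30.5]), 89.5) 513
 tall [np.int32(296), np.int32(343)] [np.int32(-600), np.int32(-580)]
 tall [np.int32(296), np.int32(486)] [np.int32(476), np.int32(503)]
 tall [np.int32(358), np.int32(416)] [np.int32(-600), np.int32(-579)]
 tall [np.int32(432), np.int32(491)] [np.int32(-600), np.int32(-579)]
 tall [np.int32(458), np.int32(522)] [np.int32(-373), np.int32(-305)]
 tall [np.int32(582), np.int32(648)] [np.int32(-424), np.int32(-358)]
side lid (array([ 506.6, -131.3]), array([126.5,  99.2]), 82.3)
side rail (array([ 621.3, -141. ]), array([242.8,  85.9]), 85.8)
 top (array([ 615.1, -143.7]), array([233.7,   9.7]), 85.5) 336
 tall [np.int32(296), np.int32(487)] [np.int32(472), np.int32(507)]
 tall [np.int32(459), np.int32(525)] [np.int32(-373), np.int32(-305)]
 tall [np.int32(583), np.int32(649)] [np.int32(-426), np.int32(-358)]
```

The target lid is at top-image (403,239) and side-image (297,277), just in front of the rail at (407,188) in the top view. The two jars stand to the right, at (499,240) and (518,186). The tin is to the left, at (304,190). Next I'll refine the rail frame and compute the approach.

```bash
cat >> h.py <<'E'
def rail():
    out=[]
    for c in("top","side"):
        im,P,C,(v,u)=cloud(c); Q=P[ctrl.outline_of(c,"rail")[0]["region"][v,u]]
        T=Q[(Q[:,2]>.050)&(Q[:,0]<.64)]
        vx,vy,x0,y0=cv2.fitLine(T[:,:2].astype(np.float32),cv2.DIST_HUBER,0,.001,.001).ravel()
        if vy<0: vx,vy=-vx,-vy
        s=(T[:,:2]-[x0,y0])@[vx,vy]; lo,hi=np.percentile(s,[.5,99.5]); mid=np.array([x0,y0])+np.array([vx,vy])*(lo+hi)/2
        F=Q[(Q[:,2]<.004)]; n=np.array([vy,-vx])
        print(c,"mid",np.round(mid,4),"yaw",-np.degrees(np.arctan2(vx,vy)),"len",hi-lo,"foot",np.percentile((F[:,:2]-mid)@n,[1,5]) if len(F) else None, "topz",T[:,2].max())
E
python3 - <<'E'
from h import *
rail()
E
```

```text
top mid [ 0.6148 -0.1393] yaw -4.4815097 len 0.23695438921019868 foot [-0.03697384 -0.03660693] topz 0.06112154269301495
side mid [ 0.6153 -0.1442] yaw -4.4920216 len 0.23121703617944467 foot [-0.03780372 -0.03683087] topz 0.05795660867465591
```

apply_moves([
  {"jaw":1,"offset":[0,0,0],"rot":[0,0,10]},
  {"jaw":1,"offset":[0,0,0],"rot":[0,0,8.9]},
  {"jaw":1,"offset":[27,-50,0],"rot":[0,0,0]},
  {"jaw":1,"offset":[27,-50,0],"rot":[0,0,0]},
  {"jaw":1,"offset":[27,-50,0],"rot":[0,0,0]},
])

```text
time_s: 1.62
eef_pos: [0.236, -0.4125, 0.2313]
eef_rot: [0.0, 0.999, -0.04, 0.0]
wrist_force: [1.7, -1.2, 0.3]
opening: 1.002
grasp_force: 0.0
```

apply_moves([
  {"jaw":1,"offset":[27,-50,0],"rot":[0,0,0]},
  {"jaw":1,"offset":[27,-50,0],"rot":[0,0,0]},
  {"jaw":1,"offset":[27,-50,0],"rot":[0,0,0]},
  {"jaw":1,"offset":[27,-50,0],"rot":[0,0,0]},
  {"jaw":1,"offset":[27,-50,0],"rot":[0,0,0]},
])

```text
time_s: 2.25
eef_pos: [0.3905, -0.1738, 0.2317]
eef_rot: [0.0, 0.999, -0.04, 0.001]
wrist_force: [0.8, -1.5, -0.0]
opening: 1.003
grasp_force: 0.0
```

apply_moves([
  {"jaw":1,"offset":[20,-50,0],"rot":[0,0,0]},
  {"jaw":1,"offset":[0,0,40],"rot":[0,0,0]},
  {"jaw":1,"offset":[0,0,40],"rot":[0,0,0]},
  {"jaw":1,"offset":[0,0,40],"rot":[0,0,0]},
  {"jaw":1,"offset":[0,0,40],"rot":[0,0,0]},
])

```text
time_s: 2.88
eef_pos: [0.4138, -0.1271, 0.0704]
eef_rot: [0.0, 0.999, -0.039, 0.0]
wrist_force: [0.8, -0.8, 0.7]
opening: 0.999
grasp_force: 0.0
```

```bash
cat >> h.py <<'E'
M=np.array([.6135,-.141]); a=np.radians(-4.5); X=np.array([np.cos(a),np.sin(a)]); Y=np.array([-X[1],X[0]])
def st():
    o=ctrl.get_obs(); p=o["eef_pos"]; q=o["eef_rot"]; r=R.from_quat(q[[1,2,3,0]]).as_matrix()
    print("t",round(o["time_s"],2),"rail x,y,z mm",np.round([(p[:2]-M)@X*1000,(p[:2]-M)@Y*1000,p[2]*1000],1),"toolx yaw",np.round(np.degrees(np.arctan2(r[1,0],r[0,0])),1),"z",np.round(r[:,2],3),"F",np.round(o["wrist_force"],1),o["opening"])
E
python3 - <<'E'
from h import *
st()
im,d=ctrl.camera("wrist"); cv2.imwrite("pics/w1.png",im[:,:,::-1])
E
```

```text
t 2.88 rail x,y,z mm [-200.2   -1.8   70.4] toolx yaw -4.5 z [ 0.001 -0.001 -1.   ] F [ 0.8 -0.8  0.7] 0.9986240035931132
```

View pics/w1.png

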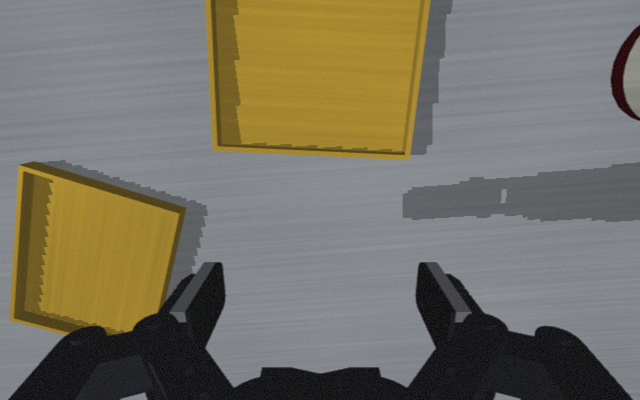

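The lid's near edge shows at row 152, between columns 215 and 410, centred between the fingers. The look-alike on the left is clear of the fingers at table height, so I descend.

apply_moves([
  {"jaw":1,"offset":[0,0,22],"rot":[0,0,0]},
  {"jaw":1,"offset":[0,0,22],"rot":[0,0,0]},
  {"jaw":1,"offset":[0,0,20],"rot":[0,0,0]},
  {"jaw":1,"offset":[0,0,2],"rot":[0,0,0]},
  {"jaw":1,"offset":[0,0,0],"rot":[0,0,0]},
])

```text
time_s: 3.55
eef_pos: [0.4141, -0.1274, 0.0061]
eef_rot: [0.0, 0.999, -0.039, 0.0]
wrist_force: [-0.6, -0.6, 0.2]
opening: 1.0
grasp_force: 0.0
```

apply_moves([
  {"jaw":1,"offset":[0,0,2],"rot":[0,0,0]},
  {"jaw":1,"offset":[0,0,2],"rot":[0,0,0]},
  {"jaw":1,"offset":[0,0,2],"rot":[0,0,0]},
  {"jaw":1,"offset":[0,0,1],"rot":[0,0,0]},
  {"jaw":1,"offset":[0,0,0],"rot":[0,0,0]},
])

```text
time_s: 4.18
eef_pos: [0.4134, -0.127, -0.0018]
eef_rot: [-0.0, 0.999, -0.04, -0.0]
wrist_force: [0.0, -0.4, 0.0]
opening: 0.999
grasp_force: 0.0
```

apply_moves([
  {"jaw":1,"offset":[0,0,3],"rot":[0,0,0]},
  {"jaw":1,"offset":[0,0,3],"rot":[0,0,0]},
  {"jaw":1,"offset":[10,0,0],"rot":[0,0,0]},
  {"jaw":1,"offset":[10,0,0],"rot":[0,0,0]},
  {"jaw":1,"offset":[6,0,0],"rot":[0,0,0]},
])

```text
time_s: 4.8
eef_pos: [0.4407, -0.1294, -0.0075]
eef_rot: [0.0, 0.999, -0.039, 0.0]
wrist_force: [-1.2, 0.2, 0.8]
opening: 1.0
grasp_force: 0.0
```

apply_moves([
  {"jaw":1,"offset":[6,0,0],"rot":[0,0,0]},
  {"jaw":1,"offset":[6,0,0],"rot":[0,0,0]},
  {"jaw":1,"offset":[6,0,0],"rot":[0,0,0]},
  {"jaw":1,"offset":[6,0,0],"rot":[0,0,0]},
  {"jaw":1,"offset":[6,0,0],"rot":[0,0,0]},
])

```text
time_s: 5.42
eef_pos: [0.4695, -0.1314, -0.0078]
eef_rot: [-0.0, 0.999, -0.039, -0.0]
wrist_force: [-4.0, -0.1, 1.1]
opening: 1.001
grasp_force: 1.9
```

Run:
```python
from h import *
st()
im,d=ctrl.camera("side"); cv2.imwrite("pics/s2.png",cv2.resize(im[150:400,180:500,::-1],None,fx=2,fy=2))
```

```text
t 5.42 rail x,y,z mm [-144.3   -1.7   -7.8] toolx yaw -4.5 z [-0.  0. -1.] F [-4.  -0.1  1.1] 1.0006354508474902
```

View pics/s2.png

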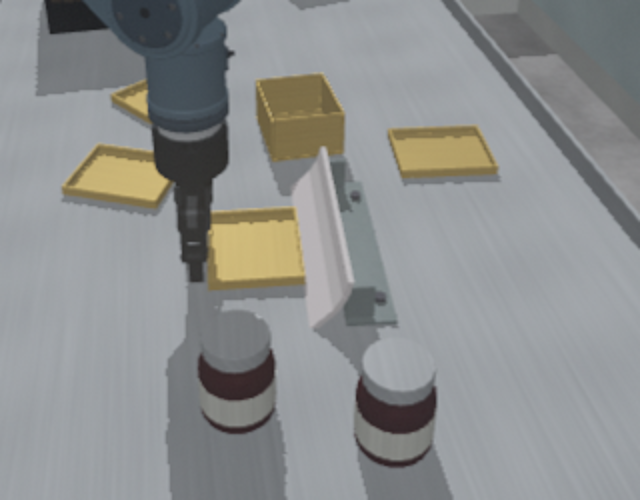

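The lid (crop 210–303, 208–290) is squared up, with its edge at the rail's foot. I continue with the climb.

apply_moves([
  {"jaw":1,"offset":[6,0,0],"rot":[0,0,0]},
  {"jaw":1,"offset":[6,0,0],"rot":[0,0,0]},
  {"jaw":1,"offset":[6,0,0],"rot":[0,0,0]},
  {"jaw":1,"offset":[6,0,0],"rot":[0,0,0]},
  {"jaw":1,"offset":[6,0,0],"rot":[0,0,0]},
])

```text
time_s: 6.1
eef_pos: [0.4994, -0.1337, -0.008]
eef_rot: [-0.0, 0.999, -0.04, -0.0]
wrist_force: [-2.6, 0.2, -1.1]
opening: 1.001
grasp_force: 1.1
```

apply_moves([
  {"jaw":1,"offset":[6,0,0],"rot":[0,0,0]},
  {"jaw":1,"offset":[6,0,0],"rot":[0,0,0]},
  {"jaw":1,"offset":[6,0,0],"rot":[0,0,0]},
  {"jaw":1,"offset":[6,0,0],"rot":[0,0,0]},
  {"jaw":1,"offset":[6,0,0],"rot":[0,0,0]},
])

```text
time_s: 6.72
eef_pos: [0.5301, -0.1365, -0.0074]
eef_rot: [0.0, 0.999, -0.04, 0.001]
wrist_force: [-0.5, 0.2, -0.3]
opening: 0.998
grasp_force: 0.5
```

Run:
```python
from h import *
st()
im,d=ctrl.camera("side"); cv2.imwrite("pics/s3.png",cv2.resize(im[150:400,180:500,::-1],None,fx=2,fy=2))
```

```text
t 6.72 rail x,y,z mm [-83.5  -2.1  -7.4] toolx yaw -4.5 z [ 0.001 -0.    -1.   ] F [-0.5  0.2 -0.3] 0.9980997585250064
```

View pics/s3.png

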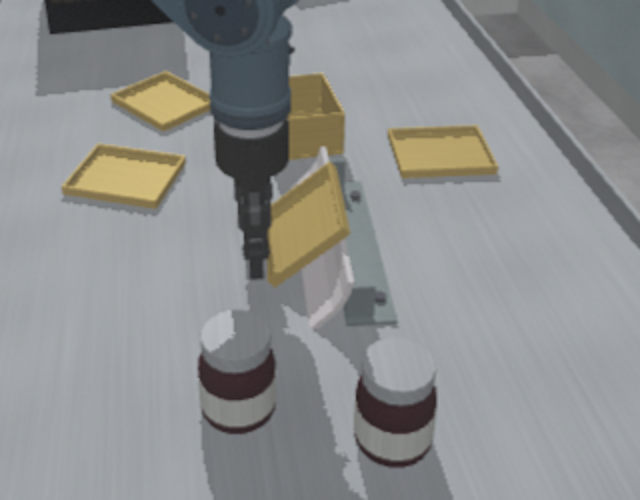

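The lid is climbing (crop 270–350, 165–285) at about 40°. I tilt the hand back a little for body clearance and finish slowly.

apply_moves([
  {"jaw":1,"offset":[0,0,1],"rot":[0,5,0]},
  {"jaw":1,"offset":[5,0,0],"rot":[0,0,0]},
  {"jaw":1,"offset":[5,0,0],"rot":[0,0,0]},
  {"jaw":1,"offset":[5,0,0],"rot":[0,0,0]},
  {"jaw":1,"offset":[2,0,0],"rot":[0,0,0]},
])

```text
time_s: 7.4
eef_pos: [0.5468, -0.1378, -0.0071]
eef_rot: [0.002, 0.998, -0.039, 0.044]
wrist_force: [-2.8, -0.9, 0.8]
opening: 0.998
grasp_force: 1.1
```

Run:
```python
from h import *
st()
```

```text
t 7.4 rail x,y,z mm [-66.7  -2.   -7.1] toolx yaw -4.5 z [ 0.087 -0.007 -0.996] F [-2.8 -0.9  0.8] 0.9980054625061721
```

apply_moves([
  {"jaw":1,"offset":[2,0,1],"rot":[0,0,0]},
  {"jaw":1,"offset":[2,0,0.5],"rot":[0,0,0]},
  {"jaw":1,"offset":[1,0,0],"rot":[0,0,0]},
  {"jaw":1,"offset":[1,0,0],"rot":[0,0,0]},
  {"jaw":1,"offset":[0,0,0],"rot":[0,0,0]},
])

```text
time_s: 8.02
eef_pos: [0.5518, -0.138, -0.0078]
eef_rot: [0.002, 0.998, -0.039, 0.043]
wrist_force: [-6.7, 0.4, 8.7]
opening: 1.002
grasp_force: 4.7
```

Run:
```python
from h import *
st()
im,P,C,(v,u)=cloud("side"); cv2.imwrite("pics/s4.png",cv2.resize(im[150:400,180:500,::-1],None,fx=2,fy=2))
for r in ctrl.outline_of("side","lid"):
    Q=P[r["region"][v,u]]; 
    if Q[:,2].max()>.03: print(r["score"],np.round([((Q[:,:2]-M)@X).min(),((Q[:,:2]-M)@X).max(),Q[:,2].min(),Q[:,2].max()],3), np.linalg.svd(Q-Q.mean(0),full_matrices=False)[2][2])
```

```text
t 8.03 rail x,y,z mm [-61.8  -1.9  -7.8] toolx yaw -4.5 z [ 0.086 -0.007 -0.996] F [-6.7  0.4  8.7] 1.0021981492372367
0.83 [-0.055  0.018  0.003  0.088] [-0.78324433  0.07311923  0.6173993 ]
```

View pics/s4.png

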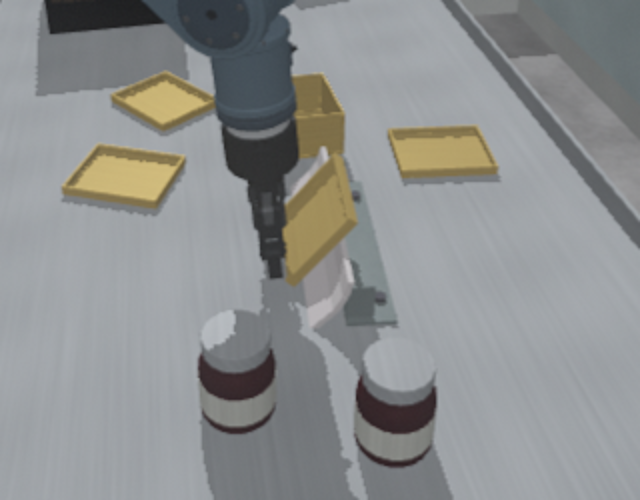

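The lid leans at about 52–55° (raised edge 88 mm up, at rail x ≈ +18 mm). I ease off the table pressure, push a touch more, then look at the force.

apply_moves([
  {"jaw":1,"offset":[0,0,-1.5],"rot":[0,0,0]},
  {"jaw":1,"offset":[1,0,0],"rot":[0,0,0]},
  {"jaw":1,"offset":[1,0,0],"rot":[0,0,0]},
  {"jaw":1,"offset":[1,0,0],"rot":[0,0,0]},
  {"jaw":1,"offset":[0,0,0],"rot":[0,0,0]},
])

```text
time_s: 8.75
eef_pos: [0.5551, -0.1382, -0.0066]
eef_rot: [0.002, 0.998, -0.04, 0.044]
wrist_force: [-2.3, 0.5, 0.9]
opening: 1.004
grasp_force: 0.9
```

```bash
cat >> h.py <<'E'
def lid():
    for c in("side","top"):
        im,P,C,(v,u)=cloud(c)
        for r in ctrl.outline_of(c,"lid"):
            Q=P[r["region"][v,u]]; q=Q.mean(0); rx=(Q[:,:2]-M)@X; ry=(Q[:,:2]-M)@Y
            if abs(np.median(ry))<.1 and abs(np.median(rx))<.17: print(c,round(r["score"],2),"rx",np.round(np.percentile(rx,[1,99]),3),"ry",np.round(np.percentile(ry,[1,99]),3),"z",np.round(np.percentile(Q[:,2],[1,99]),3),"n",np.round(np.linalg.svd(Q-q,full_matrices=False)[2][2],2))
    return im
E
python3 - <<'E'
from h import *
st(); lid()
E
```

```text
t 8.75 rail x,y,z mm [-58.4  -1.8  -6.6] toolx yaw -4.5 z [ 0.087 -0.007 -0.996] F [-2.3  0.5  0.9] 1.003754761148925
side 0.96 rx [-0.048  0.017] ry [-0.059  0.098] z [0.004 0.087] n [-0.81  0.08  0.59]
top 0.85 rx [-0.05   0.017] ry [0.009 0.061] z [0.01  0.099] n [ 0.8   0.55 -0.26]
```

apply_moves([
  {"jaw":1,"offset":[1,0,0],"rot":[0,0,0]},
  {"jaw":1,"offset":[0.5,0,0],"rot":[0,0,0]},
  {"jaw":1,"offset":[0,0,0],"rot":[0,0,0]},
  {"jaw":1,"offset":[-4,0,-0.5],"rot":[0,0,0]},
  {"jaw":1,"offset":[-12,0,-2],"rot":[0,0,0]},
])

```text
time_s: 9.57
eef_pos: [0.5406, -0.1373, -0.0049]
eef_rot: [0.002, 0.998, -0.039, 0.044]
wrist_force: [-0.3, -0.8, 0.3]
opening: 0.998
grasp_force: 0.0
```

apply_moves([
  {"jaw":1,"offset":[-20,0,-5],"rot":[0,0,0]},
  {"jaw":1,"offset":[-20,0,-10],"rot":[0,-5,0]},
  {"jaw":1,"offset":[0,0,-50],"rot":[0,0,0]},
  {"jaw":1,"offset":[0,0,-50],"rot":[0,0,0]},
  {"jaw":1,"offset":[0,0,-40],"rot":[0,0,0]},
])

```text
time_s: 10.2
eef_pos: [0.4991, -0.134, 0.1484]
eef_rot: [0.0, 0.999, -0.04, 0.001]
wrist_force: [0.5, -0.2, 0.1]
opening: 1.003
grasp_force: 0.0
```

Run:
```python
from h import *
st(); im=lid()
im,d=ctrl.camera("wrist"); cv2.imwrite("pics/w5.png",im[:,:,::-1])
```

```text
t 10.2 rail x,y,z mm [-114.6   -2.   148.4] toolx yaw -4.5 z [ 0.002 -0.001 -1.   ] F [ 0.5 -0.2  0.1] 1.0026684024012584
side 0.89 rx [-0.05   0.018] ry [-0.059  0.063] z [0.004 0.088] n [-0.8   0.07  0.59]
top 0.7 rx [-0.05   0.016] ry [-0.034  0.061] z [0.006 0.09 ] n [-0.81  0.04  0.59]
```

View pics/w5.png

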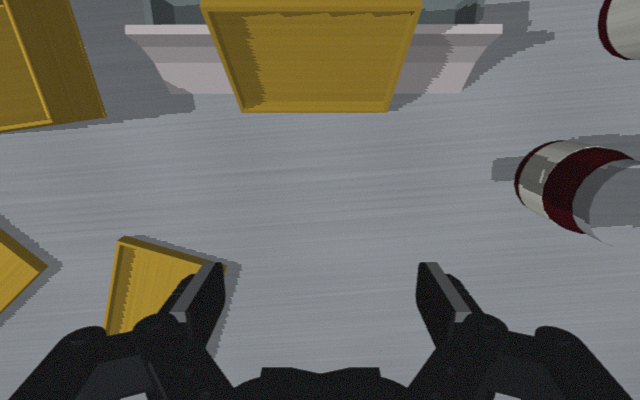

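The lid (205–420, 0–112) leans squarely on the rail by itself. I go over it and come down behind the raised edge.

apply_moves([
  {"jaw":1,"offset":[55,0,0],"rot":[0,0,0]},
  {"jaw":1,"offset":[55,0,0],"rot":[0,0,0]},
  {"jaw":1,"offset":[55,0,0],"rot":[0,0,0]},
  {"jaw":1,"offset":[5,0,0],"rot":[0,0,0]},
  {"jaw":1,"offset":[0,0,0],"rot":[0,0,0]},
])

```text
time_s: 11.08
eef_pos: [0.6673, -0.1467, 0.1436]
eef_rot: [-0.001, 0.999, -0.039, -0.002]
wrist_force: [-0.9, -0.4, -0.3]
opening: 0.995
grasp_force: 0.0
```

apply_moves([
  {"jaw":1,"offset":[0,0,30],"rot":[0,0,0]},
  {"jaw":1,"offset":[0,0,30],"rot":[0,0,0]},
  {"jaw":1,"offset":[0,0,25],"rot":[0,0,0]},
  {"jaw":1,"offset":[0,0,10],"rot":[0,0,0]},
  {"jaw":1,"offset":[0,0,0],"rot":[0,0,0]},
])

```text
time_s: 11.7
eef_pos: [0.6677, -0.1471, 0.0509]
eef_rot: [-0.0, 0.999, -0.04, -0.001]
wrist_force: [0.9, 0.3, 0.4]
opening: 1.003
grasp_force: 0.0
```

Run:
```python
from h import *
st(); im,d=ctrl.camera("side"); cv2.imwrite("pics/s6.png",cv2.resize(im[150:400,180:500,::-1],None,fx=2,fy=2))
```

```text
t 11.7 rail x,y,z mm [54.5 -1.8 50.9] toolx yaw -4.5 z [-0.001  0.001 -1.   ] F [0.9 0.3 0.4] 1.0029843538000753
```

View pics/s6.png

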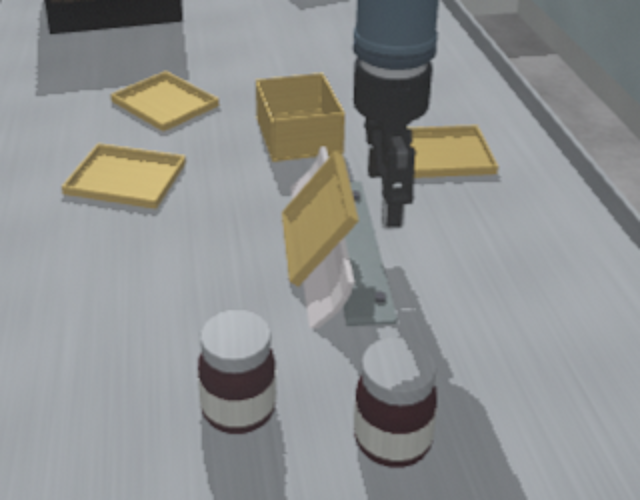

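The fingers are behind the raised edge (crop ~395,220) and clear of it. I pull toward the robot.

apply_moves([
  {"jaw":1,"offset":[-12,0,0],"rot":[0,0,0]},
  {"jaw":1,"offset":[-8,0,0],"rot":[0,0,0]},
  {"jaw":1,"offset":[-6,0,0],"rot":[0,0,0]},
  {"jaw":1,"offset":[-6,0,0],"rot":[0,0,0]},
  {"jaw":1,"offset":[-6,0,0],"rot":[0,0,0]},
])

```text
time_s: 12.38
eef_pos: [0.6308, -0.1444, 0.0516]
eef_rot: [0.0, 0.999, -0.039, 0.0]
wrist_force: [-0.1, 0.1, 0.3]
opening: 1.001
grasp_force: 0.3
```

apply_moves([
  {"jaw":1,"offset":[-6,0,0],"rot":[0,0,0]},
  {"jaw":1,"offset":[-6,0,0],"rot":[0,0,0]},
  {"jaw":1,"offset":[-6,0,0],"rot":[0,0,0]},
  {"jaw":1,"offset":[-6,0,0],"rot":[0,0,0]},
  {"jaw":1,"offset":[-6,0,0],"rot":[0,0,0]},
])

```text
time_s: 13.0
eef_pos: [0.6005, -0.1418, 0.0511]
eef_rot: [-0.0, 0.999, -0.04, -0.0]
wrist_force: [0.3, 1.2, 0.7]
opening: 0.999
grasp_force: 0.1
```

Run:
```python
from h import *
st(); im,d=ctrl.camera("side"); cv2.imwrite("pics/s7.png",cv2.resize(im[150:400,180:500,::-1],None,fx=2,fy=2))
```

```text
t 13.0 rail x,y,z mm [-12.9  -1.9  51.1] toolx yaw -4.5 z [-0.  0. -1.] F [0.3 1.2 0.7] 0.9994734716073234
```

View pics/s7.png

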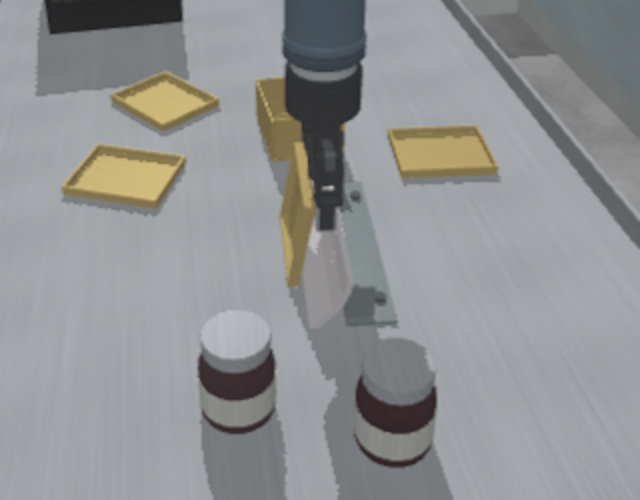

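The lid is nearly upright (crop 285–310, 145–285), with the fingers behind it. I keep going.

apply_moves([
  {"jaw":1,"offset":[-6,0,0],"rot":[0,0,0]},
  {"jaw":1,"offset":[-6,0,0],"rot":[0,0,0]},
  {"jaw":1,"offset":[-6,0,0],"rot":[0,0,0]},
  {"jaw":1,"offset":[-6,0,0],"rot":[0,0,0]},
  {"jaw":1,"offset":[-6,0,0],"rot":[0,0,0]},
])

```text
time_s: 13.68
eef_pos: [0.5707, -0.1395, 0.0513]
eef_rot: [-0.0, 0.999, -0.04, -0.0]
wrist_force: [0.9, -0.4, 0.6]
opening: 1.002
grasp_force: 0.0
```

apply_moves([
  {"jaw":1,"offset":[-6,0,0],"rot":[0,0,0]},
  {"jaw":1,"offset":[-6,0,0],"rot":[0,0,0]},
  {"jaw":1,"offset":[-6,0,0],"rot":[0,0,0]},
  {"jaw":1,"offset":[0,0,0],"rot":[0,0,0]},
  {"jaw":1,"offset":[0,0,0],"rot":[0,0,0]},
])

```text
time_s: 14.3
eef_pos: [0.5534, -0.1382, 0.0514]
eef_rot: [0.0, 0.999, -0.04, 0.0]
wrist_force: [-0.8, -0.2, -0.7]
opening: 0.996
grasp_force: 0.0
```

apply_moves([
  {"jaw":1,"offset":[0,0,-20],"rot":[0,0,0]},
  {"jaw":1,"offset":[0,0,-50],"rot":[0,0,0]},
  {"jaw":1,"offset":[0,0,-50],"rot":[0,0,0]},
  {"jaw":1,"offset":[0,0,-30],"rot":[0,0,0]},
  {"jaw":1,"offset":[0,0,0],"rot":[0,0,0]},
])

```text
time_s: 14.92
eef_pos: [0.5552, -0.139, 0.2046]
eef_rot: [0.001, 0.999, -0.039, 0.003]
wrist_force: [1.0, 0.6, -0.4]
opening: 1.0
grasp_force: 0.0
```

Run:
```python
from h import *
st(); lid()
im,d=ctrl.camera("side"); cv2.imwrite("pics/s8.png",cv2.resize(im[150:400,180:500,::-1],None,fx=2,fy=2))
```

```text
t 14.93 rail x,y,z mm [-58.3  -2.5 204.6] toolx yaw -4.5 z [ 0.006 -0.003 -1.   ] F [ 1.   0.6 -0.4] 0.9999565230052395
side 0.65 rx [-0.154 -0.054] ry [-0.059  0.061] z [-0.     0.015] n [ 0.01 -0.03  1.  ]
top 0.92 rx [-0.153 -0.056] ry [0.002 0.061] z [0.004 0.018] n [-0.01 -0.02 -1.  ]
```

View pics/s8.png

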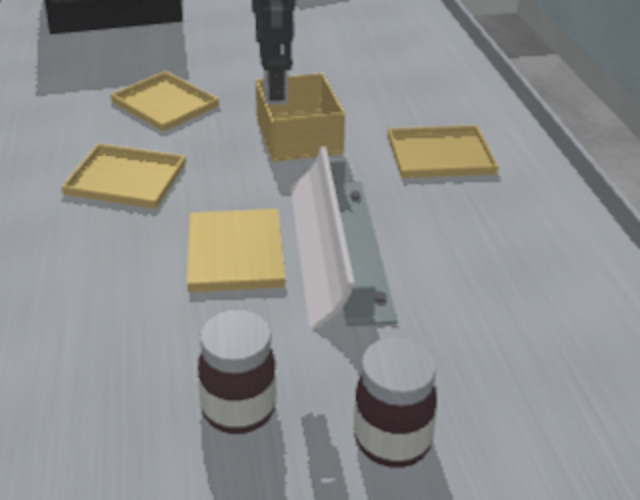

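The lid (crop 188–285, 210–292) lies flat, closed side up. Its centre is about 104 mm before the rail's top edge, the arm is clear, and the jars and tin haven't moved.

```bash
python3 -c "
from bench import ctrl
print(ctrl.hand_in())"
```

```text
the job is handed in; nothing more can be done
None
```

The lid was pushed up the rail until it stood leaning on it, then tipped back over; it now lies flat, closed side up, with its centre about 104 mm before the rail's top edge, and the job is handed in (no verdict was returned).

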